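# Bring the pepper mill round on the condiment carousel

### The job

Turn the condiment carousel until the tall wooden pepper mill stands right behind the upright pin on the carousel's foot. Turn it slowly and gently, by pushing with a fingertip on the spokes that stick out past the tray; do not touch the tray or any of the four containers on it, and leave the mug, lemon and garlic on the worktop as they are.

Things in the scene. Friction and masses are not known exactly. Their poses are not given: they have to be found in the camera images.
- foot: Fixed dark steel foot of the carousel, a low disc (188 mm across, 12 mm high) with a tongue that reaches out along its own -x (roughly towards the robot). Origin on the worktop, on the carousel's turning axis (vertical); z up. It cannot move. Wall cabinets hang over the rear of the worktop: front at x = 0.65, underside 0.6 m up.
- pin (a point): Top of the upright steel pin with a ball head at the end of the foot's tongue: the mark for the front. 138 mm from the axis along the foot's -x, top 45 mm above the worktop, ball 18 mm across; tray and spokes pass without touching it (spokes above it).
- carousel (a joint): Turning angle (rad) of hub, tray and spokes about the foot's vertical axis; grows counter-clockwise seen from above; free for a full turn and more either way. At value q the spokes point along q, q+90, q+180 and q+270 degrees from the foot's +x. Dry friction (0.22 N m, 1.3 N at 165 mm out) stops it almost at once when let go. Starts near 0.
- spokes: Cross of four level steel rods 10 mm thick, 75 mm above the worktop, from the hub (30 mm across, 107 mm high) to 196 mm from the axis, each ending in a wooden ball 20 mm across. From 110 to 186 mm out they are clear of the tray, with only the foot's tongue and pin below: push here, sideways. Origin as the foot's; its x axis lies along a spoke and turns with it.
- tray: Round wooden tray 220 mm across, underside 14 mm and top 30 mm above the worktop, turning with the spokes. Origin on the axis at worktop height. Not to be touched.
- mill: The pepper mill: turned dark wooden, waisted, 58 mm across, 170 mm tall, by far the tallest of the four containers. Loose on the tray in one of its four quarters between the spokes, about 68 mm from the axis; it rides along as the tray turns. Origin at the centre of its underside.
- shaker: Plain steel shaker, 61 mm across, 86 mm tall, loose on the tray in another quarter. Origin at the centre of its underside.
- spice_jar: Slim spice jar with a black cap, 41 mm across, 105 mm tall, loose on the tray in another quarter. Origin at the centre of its underside.
- lidded_jar: Squat glass jar with a screw lid, 58x62 mm, 86 mm tall, loose on the tray in another quarter. Origin at the centre of its underside.
- mug: Small white mug, 63x86x51 mm, loose on the worktop to the left of the carousel; a bystander. Origin under its centre.
- lemon: Lemon 83x58x58 mm on the worktop to the right of the carousel; a bystander. Origin under its centre.
- garlic: Garlic bulb about 50 mm, on the worktop near its front edge, to the left of the carousel; a bystander. Origin under its centre.
There are look-alikes about, which are no part of the job. Leave any turquoise look-alike of the lidded_jar alone. Leave any purple look-alike of the shaker alone.

How it is judged (in metres and radians):
At the end, for the whole second after the job is handed in: The mill's middle is at least 40 mm from the axis on the pin's side and within 15 mm of the line from axis to pin; the carousel is at rest; all four containers stand upright on the tray; mug, lemon and garlic are within 15 mm of where they were (y of mill in the frame of foot between -0.015 and 0.015 m and x of mill in the frame of foot below -0.04 m and velocity of joint carousel between -0.05 and 0.05 rad/s and horizontal distance between each of mill, shaker, spice_jar, lidded_jar and foot below 0.105 m and angle between each of mill, shaker, spice_jar, lidded_jar's own z axis and vertical below 0.15 rad and height (world z) of mill between 0.02 and 0.045 m and height (world z) of shaker between 0.02 and 0.045 m and height (world z) of spice_jar between 0.02 and 0.045 m and height (world z) of lidded_jar between 0.02 and 0.045 m and distance of each of mug, lemon, garlic from where it was at the start of the episode below 0.015 m); the robot touches nothing.
It fails at once if the robot touches the tray or a container on it (contact force between any of the fingers, the arm and mill above 0.5 N or contact force between any of the fingers, the arm and shaker above 0.5 N or contact force between any of the fingers, the arm and spice_jar above 0.5 N or contact force between any of the fingers, the arm and lidded_jar above 0.5 N or contact force between any of the fingers, the arm and tray above 0.5 N).
It fails at once if the carousel is spun faster than 3 rad/s (velocity of joint carousel above 3 rad/s or velocity of joint carousel below -3 rad/s).
It fails at once if a spoke is pinched or forced with more than 25 N (contact force between the fingers and spokes above 25 N).
It fails at once if a container on the tray is lifted or tipped over (height (world z) of any of mill, shaker, spice_jar, lidded_jar above 0.05 m or angle between any of mill, shaker, spice_jar, lidded_jar's own z axis and vertical above 0.4 rad).
It fails at once if the mug, lemon or garlic is moved more than 15 mm (distance of any of mug, lemon, garlic from where it was at the start of the episode above 0.015 m).
It also fails if it takes over 64 s, if anything falls off the work surface, if the arm or the gripper's body presses on something with over 40 N, if the wrist force passes 120 N, or if a joint passes its speed limit or range.

### The arm

A 6-joint arm with a two-finger parallel gripper is mounted at the origin on a cart in front of the work surface, level with it; the furniture and walls round the work are solid. World frame = base frame: x ahead of the robot, y to its left, z up, the work surface at z = 0. Lengths are in m, angles in degrees, forces in N, time in s.
With the tool pointing down it reaches from about 0.375 to 0.9 m from the base axis. Payload 3.1 kg.
Tool frame: the origin (TCP) lies at the very end of the fingers, on their centre line; the grasp point (between the pads) lies 19 mm behind it; z points along the fingers, y is the line along which they close (so a half turn about z gives the same grasp; the last joint's range is limited). The gripper opens to 87 mm and grips with 3 to 60 N. Pads are 19 mm wide; open, the fingers measure 117 mm over their backs; the gripper's body (75 mm by 190 mm) begins 51 mm behind the grasp point.
Start: joints at [61.851, 30.224, 82.088, -0, 67.689, -10.227], TCP at [0.192, 0.595, 0.223] pointing down, gripper open.
Joint ranges: [-176.69, 176.69], [-43.24, 126.21], [12.49, 139.97], [-82, 262], [0, 151.66], [-163.58, 163.58]. Speed limits (degrees/s): [159.86, 159.86, 180, 180, 180, 180].

### API

Orientations are given as a 3x3 rotation matrix whose columns are the frame's x, y, z axes.
In Python, from rig import * gives the robot as it stands.
- The arm moves only by the tool jog_arm, never from a script. Its arguments are lists of equal length, an entry for each row: "delta_pos": the shift along the world's x, y, z in cm, a list of three; "turn": the turn about the world's z in degrees; "grip": the closure, from 0 (fully open) to 1 (shut). In form: {"delta_pos": [[x, y, z], ...], "turn": [turn, ...], "grip": [grip, ...]}. A call has 1 to 12 rows; each row is the pose to reach, as a shift and turn from the pose commanded when the call began; what a row does not reach only later rows make up. A row lasts 1/8 s, in which the tool goes at most 62.5 mm and 10.7 degrees, less where a joint would pass 70% of its speed; a pose out of reach is approached as far as the arm can. A call with a gripper value outside its range is refused whole. The fingers move at their own pace and stop on an object; the grip force is fixed at half the most. Time passes only in rows, so rows that repeat a pose let the fingers close. It gives the time, the measured TCP pose, the force, the opening and the grip force at its end, in the units of the state.
- read_state(): the state, without advancing time (a new reading comes with each control period).
- capture(name): name is "scene" or "side" or "wrist"; returns a dict with "color" (480x640x3 uint8, blue, green, red), "fovy" (degrees; the focal length in pixels is half the picture's height over the tangent of half this angle, whatever the lens; pixels are square), "cx", "cy" (the principal point, pixels), "k1" (the pictures are not rectified: a ray, as slopes to the right and down, at radius r is drawn at 1 + k1 r^2 times it, then the intrinsics apply), "camera_from_world" (4x4, takes a point from world to camera coordinates). Camera axes: x right, y up, looking along -z (the intrinsics and any distortion apply to the point x, -y, -z); pixel columns grow to the right and rows downward; lengths in m; the calibration is good to about 2 mm. A picture is of the moment at which its call begins. There is no depth.
- hand_in(): hands the job in; it is judged then, once.
The state is a dict: "time_s": time; "joint_positions": joint angles; "qvel": joint speeds; "tau": joint torques, N m; "position": TCP position; "tcp_rot": TCP orientation; "force": force on the tool from outside, world axes, zero at the start; "moment": the same for the moment, N m; "opening": opening from 0.0 (shut) to 1.0 (fully open); "grasp_force": force on a finger pad.
Only numpy, scipy, OpenCV 4.12 (cv2) and the standard library are available. Lean on these libraries where they do the work, as an engineer would, in place of code of your own. Each camera call takes 0.05 s, during which the arm holds its last target. There are 200 camera calls.

## Working session

There is one attempt and no reset: what is moved stays moved. The work goes in short steps, Python scripts to look and compute and a tool call to move; the robot and the scene stay as the last step left them, time stands still between calls to the robot, and variables do not carry over. Pictures are saved under pics/ and viewed, at most 10 in all, crops included, and the job is handed in when it is done.

Besides the shell and the picture viewer there is one more tool, called after "Request:" as a command line: name --pt "numbers of a row" for each row, then --argument value for the rest. jog_arm: Moves the arm, as the interface text tells. Its arguments: {"type":"object","properties":{"delta_pos":{"type":"array"},"turn":{"type":"array"},"grip":{"type":"array"}},"required":["delta_pos","turn","grip"]}

```bash
mkdir -p pics
cat > h.py <<'E'
from rig import *
import numpy as np, cv2
def K(c):
    f=240/np.tan(np.radians(c["fovy"])/2); return f
def proj(c,p):
    q=c["camera_from_world"]@np.append(p,1); x,y=q[0]/-q[2],-q[1]/-q[2]; s=1+c["k1"]*(x*x+y*y); f=K(c)
    return np.array([c["cx"]+f*x*s,c["cy"]+f*y*s])
def unproj(c,u,v,z):
    f=K(c); d=np.array([(u-c["cx"])/f,(v-c["cy"])/f]); r=d.copy()
    for _ in range(30): r=d/(1+c["k1"]*(r@r))
    M=np.linalg.inv(c["camera_from_world"]); o=M[:3,3]; w=M[:3,:3]@np.array([r[0],-r[1],-1])
    return o+w*(z-o[2])/w[2]
E
python3 - <<'E'
from h import *
a=capture("scene");b=capture("side")
cv2.imwrite("pics/a.png",a["color"]);cv2.imwrite("pics/b.png",b["color"])
import pickle;pickle.dump((a,b),open("c.pkl","wb"))
for c in(a,b):print(np.linalg.inv(c["camera_from_world"])[:3,3],c["fovy"])
E
```

```text
[ 0.060846   -0.5133458   0.85530945] 53.04984854319572
[-0.36044473 -0.65802967  0.93481992] 51.1625436675485
```

View pics/a.png

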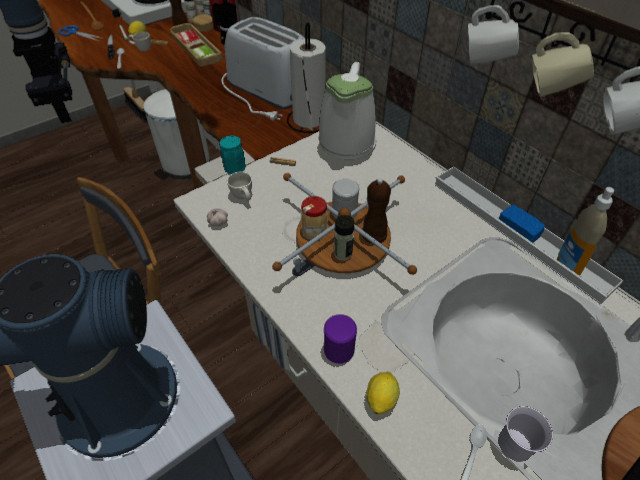

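View pics/b.png

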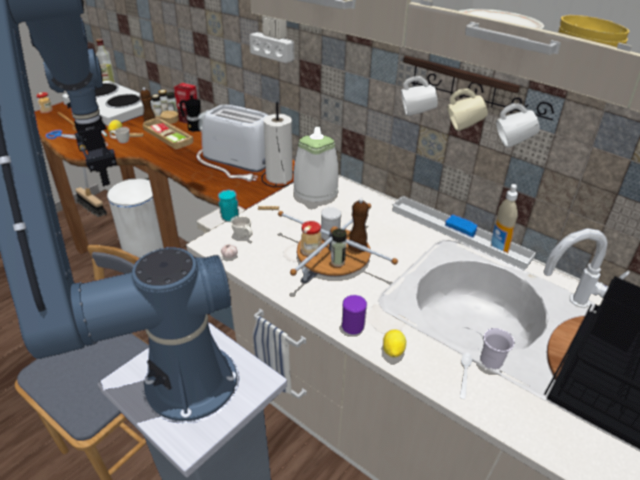

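The scene picture shows the spoke balls at about (287,177), (401,180), (413,269) and (277,266). The mill is at (377,210), the only tall brown waisted container on the tray. The turquoise (232,155) and purple (340,338) look-alikes stand off the tray. The pin and tongue are near (302,267). Next I enlarge this area.

Run:
```python
from h import *
import pickle;a,b=pickle.load(open("c.pkl","rb"))
B=[unproj(a,u,v,.075) for u,v in[(287,177),(401,180),(413,269),(277,266)]]
for p in B:print(p.round(3))
c=np.mean(B,0);print(c,[(np.hypot(*(p-c)[:2]).round(3),np.degrees(np.arctan2(*(p-c)[1::-1])).round(1)) for p in B])
cr=a["color"][160:300,255:435];cv2.imwrite("pics/c.png",cv2.resize(cr,None,fx=4.2,fy=4.2,interpolation=cv2.INTER_CUBIC))
```

```text
[0.549 0.232 0.075]
[0.761 0.053 0.075]
[ 0.587 -0.158  0.075]
[0.372 0.02  0.075]
[0.56705987 0.03683558 0.075     ] [(np.float64(0.196), np.float64(95.4)), (np.float64(0.194), np.float64(4.8)), (np.float64(0.196), np.float64(-84.1)), (np.float64(0.196), np.float64(-175.2))]
```

View pics/c.png

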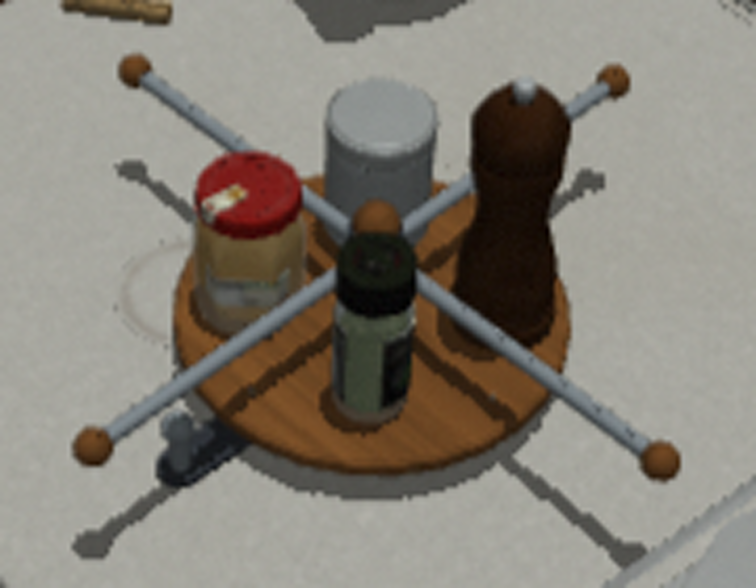

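The enlarged crop shows the pin's ball at crop (178,430), left of and in front of the near spoke, and the mill's silver tip at (525,90) in the far-right quarter.

Run:
```python
from h import *
import pickle;a,b=pickle.load(open("c.pkl","rb"))
c=np.array([.567,.037])
for n,u,v,z in[("pin",178,430,.036),("mill",525,92,.166),("millhead",521,130,.145),("shaker",381,118,.116),("spice",376,262,.135),("lid",249,197,.116)]:
    p=unproj(a,u/4.2+255,v/4.2+160,z)[:2];d=p-c;print(n,p.round(3),np.hypot(*d).round(3),np.degrees(np.arctan2(d[1],d[0])).round(1))
for n,u,v,z in[("mug",241,188,.025),("garlic",217,217,.025),("purple",340,330,.05),("lemon",383,393,.03)]:print(n,unproj(a,u,v,z).round(3))
print({k:np.round(v,3) for k,v in read_state().items()})
```

```text
pin [0.428 0.028] 0.139 -176.3
mill [0.639 0.01 ] 0.077 -20.4
millhead [0.635 0.006] 0.075 -24.5
shaker [0.606 0.08 ] 0.058 48.4
spice [ 0.523 -0.013] 0.067 -131.8
lid [0.513 0.077] 0.067 143.9
mug [0.463 0.317 0.025]
garlic [0.364 0.265 0.025]
purple [ 0.388 -0.164  0.05 ]
lemon [ 0.375 -0.301  0.03 ]
{'time_s': np.float64(0.1), 'joint_positions': array([ 6.1851e+01,  3.0273e+01,  8.2151e+01,  1.0000e-03,  6.7692e+01,
       -1.0230e+01]), 'qvel': array([-0.004, -0.099, -0.064, -0.065, -0.064,  0.025]), 'tau': array([-1.0000e-03, -4.4099e+01, -1.7715e+01,  6.4000e-02,  5.3000e-02,
       -0.0000e+00]), 'position': array([0.192, 0.594, 0.222]), 'tcp_rot': array([[-0.951,  0.308, -0.001],
       [ 0.308,  0.951, -0.002],
       [ 0.   , -0.002, -1.   ]]), 'force': array([ 0.012, -0.26 , -0.391]), 'moment': array([ 0.032, -0.049, -0.006]), 'grasp_force': np.float64(0.0), 'opening': np.float64(1.0)}
```

Request:
jog_arm --pt "2 -3 4" --pt "42.3 -71.4 4" --pt "42.3 -71.4 4" --pt "42.3 -71.4 4" --pt "42.3 -71.4 4" --pt "42.3 -71.4 4" --pt "42.3 -71.4 4" --pt "42.3 -71.4 4" --pt "42.3 -71.4 4" --pt "42.3 -71.4 4" --pt "42.3 -71.4 4" --pt "42.3 -71.4 4" --turn '[-5, -10, -15, -20, -25, -30, -35, -40, -45, -50, -54.8, -54.8]' --grip '[1, 1, 1, 1, 1, 1, 1, 1, 1, 1, 1, 1]'

```text
time_s: 1.6
position: [0.5618, -0.0295, 0.2622]
tcp_rot: [[-0.296, 0.955, -0.001], [0.955, 0.296, 0.001], [0.001, -0.0, -1.0]]
force: [-0.4, 0.7, 0.0]
opening: 0.004
grasp_force: 0.0
```

Request:
jog_arm --pt "5.0 -8.5 0" --pt "5.0 -8.5 0" --pt "5.0 -8.5 0" --pt "5.0 -8.5 0" --pt "5.0 -8.5 0" --turn '[0, 0, 0, 0, 0]' --grip '[1, 1, 1, 1, 1]'

```text
time_s: 2.22
position: [0.6105, -0.1112, 0.2625]
tcp_rot: [[-0.298, 0.954, -0.001], [0.954, 0.298, 0.001], [0.001, -0.001, -1.0]]
force: [-0.7, -0.2, 0.2]
opening: 0.007
grasp_force: 0.0
```

Run:
```python
from h import *
print(read_state()["position"])
a=capture("wrist");cv2.imwrite("pics/w.png",a["color"])
for p in[(.567,.037,.107),(.428,.028,.036),(.567+.163*.09,.037-.163*.996,.075)]:print(proj(a,p))
```

```text
[ 0.61046376 -0.11117633  0.26247829]
[315.06325806  14.53751276]
[158.53467857  -6.089451  ]
[276.91130575 220.17330372]
```

View pics/w.png

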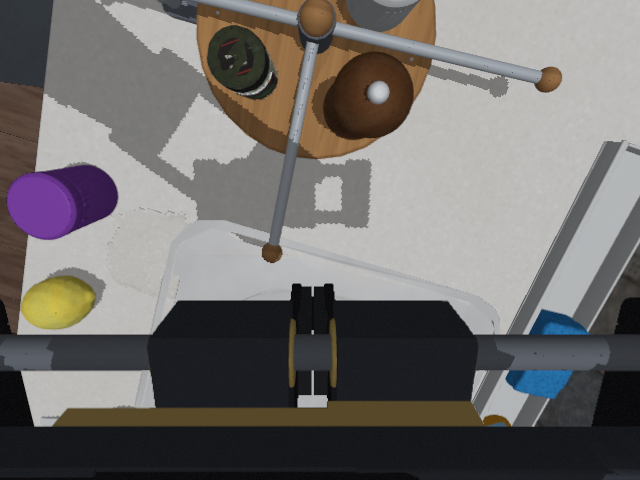

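The wrist view confirms the geometry: hub ball at (316,18), the right spoke passing (277,220) as predicted, and the mill's tip at (378,92) to the right of that spoke. I had taken the mill's tip too low earlier (it is near 0.197), so I recompute.

Run:
```python
from h import *
import pickle;a,b=pickle.load(open("c.pkl","rb"));w=capture("wrist")
c=np.array([.567,.037])
for cam,u,v,z in[(a,525/4.2+255,92/4.2+160,.197),(a,521/4.2+255,130/4.2+160,.175),(w,378,92,.197),(w,316,16,.107),(w,272,253,.075),(w,548,79,.075)]:
    p=unproj(cam,u,v,z)[:2];d=p-c;print(p.round(3),np.hypot(*d).round(3),np.degrees(np.arctan2(d[1],d[0])).round(1))
```

```text
[ 0.613 -0.013] 0.068 -47.5
[ 0.611 -0.016] 0.069 -50.3
[ 0.617 -0.009] 0.068 -42.8
[0.568 0.036] 0.001 -33.2
[ 0.586 -0.157] 0.195 -84.4
[0.763 0.056] 0.197 5.6
```

Request:
jog_arm --pt "0.5 -0.8 0" --pt "0.5 -0.8 -5" --pt "0.5 -0.8 -10" --pt "0.5 -0.8 -14" --pt "0.5 -0.8 -17" --pt "0.5 -0.8 -19" --pt "0.5 -0.8 -20.2" --pt "0.5 -0.8 -20.2" --turn '[0, 0, 0, 0, 0, 0, 0, 0]' --grip '[1, 1, 1, 1, 1, 1, 1, 1]'

```text
time_s: 3.32
position: [0.6161, -0.1207, 0.0599]
tcp_rot: [[-0.297, 0.955, -0.001], [0.955, 0.297, 0.0], [0.001, -0.001, -1.0]]
force: [0.6, -0.8, -0.5]
opening: 0.005
grasp_force: 0.0
```

Run:
```python
from h import *
def tab(f0,f1,n):
    f=np.radians(np.linspace(f0,f1,n+1));p=16.4*np.c_[np.cos(f),np.sin(f)];d=(p-p[0])[1:].round(1)
    print([[float(x),float(y),0] for x,y in d],np.degrees(f-f[0])[1:].round(1).tolist())
tab(-72.7,-102.7,12);tab(-102.7,-132.7,12);tab(-132.7,-160.7,12)
```

```text
[[-0.7, -0.2, 0], [-1.4, -0.4, 0], [-2.1, -0.5, 0], [-2.8, -0.6, 0], [-3.5, -0.7, 0], [-4.2, -0.7, 0], [-4.9, -0.7, 0], [-5.6, -0.7, 0], [-6.4, -0.7, 0], [-7.1, -0.6, 0], [-7.8, -0.5, 0], [-8.5, -0.3, 0]] [-2.5, -5.0, -7.5, -10.0, -12.5, -15.0, -17.5, -20.0, -22.5, -25.0, -27.5, -30.0]
[[-0.7, 0.2, 0], [-1.4, 0.4, 0], [-2.1, 0.6, 0], [-2.7, 0.9, 0], [-3.4, 1.2, 0], [-4.0, 1.5, 0], [-4.6, 1.8, 0], [-5.3, 2.2, 0], [-5.8, 2.6, 0], [-6.4, 3.0, 0], [-7.0, 3.5, 0], [-7.5, 3.9, 0]] [-2.5, -5.0, -7.5, -10.0, -12.5, -15.0, -17.5, -20.0, -22.5, -25.0, -27.5, -30.0]
[[-0.5, 0.5, 0], [-0.9, 0.9, 0], [-1.4, 1.4, 0], [-1.8, 2.0, 0], [-2.2, 2.5, 0], [-2.6, 3.0, 0], [-2.9, 3.6, 0], [-3.3, 4.2, 0], [-3.6, 4.8, 0], [-3.9, 5.4, 0], [-4.1, 6.0, 0], [-4.4, 6.6, 0]] [-2.3, -4.7, -7.0, -9.3, -11.7, -14.0, -16.3, -18.7, -21.0, -23.3, -25.7, -28.0]
```

Request:
jog_arm --pt "-0.2 -0.1 0" --pt "-0.5 -0.1 0" --pt "-0.7 -0.2 0" --pt "-0.9 -0.3 0" --pt "-1.2 -0.3 0" --pt "-1.4 -0.4 0" --pt "-1.6 -0.4 0" --pt "-1.9 -0.5 0" --pt "-2.1 -0.5 0" --pt "-2.3 -0.5 0" --pt "-2.6 -0.6 0" --pt "-2.8 -0.6 0" --turn '[-0.8, -1.7, -2.5, -3.3, -4.2, -5, -5.8, -6.7, -7.5, -8.3, -9.2, -10]' --grip '[1, 1, 1, 1, 1, 1, 1, 1, 1, 1, 1, 1]'

```text
time_s: 4.82
position: [0.5883, -0.1269, 0.0607]
tcp_rot: [[-0.126, 0.992, 0.0], [0.992, 0.126, -0.0], [-0.0, 0.0, -1.0]]
force: [2.0, -1.0, 0.4]
opening: 0.003
grasp_force: 0.7
```

Request:
jog_arm --pt "-0.7 -0.1 0" --pt "-1.4 -0.1 0" --pt "-2.1 -0.1 0" --pt "-2.8 -0.1 0" --pt "-3.6 -0.1 0" --pt "-4.3 0 0" --pt "-5.0 0.1 0" --pt "-5.7 0.3 0" --pt "-6.4 0.5 0" --pt "-7.1 0.7 0" --pt "-7.8 0.9 0" --pt "-8.4 1.2 0" --turn '[-2.5, -5, -7.5, -10, -12.5, -15, -17.5, -20, -22.5, -25, -27.5, -30]' --grip '[1, 1, 1, 1, 1, 1, 1, 1, 1, 1, 1, 1]'

```text
time_s: 6.32
position: [0.5036, -0.115, 0.0607]
tcp_rot: [[0.389, 0.921, -0.0], [0.921, -0.389, -0.0], [-0.001, -0.0, -1.0]]
force: [0.4, -1.5, 0.1]
opening: 0.009
grasp_force: 0.8
```

Request:
jog_arm --pt "-0.7 0.3 0" --pt "-1.3 0.6 0" --pt "-1.9 0.9 0" --pt "-2.6 1.3 0" --pt "-3.1 1.7 0" --pt "-3.7 2.1 0" --pt "-4.3 2.6 0" --pt "-4.8 3.0 0" --pt "-5.3 3.5 0" --pt "-5.7 3.9 0" --pt "-6.2 4.4 0" --pt "-6.6 5.0 0" --turn '[-2.5, -5, -7.5, -10, -12.5, -15, -17.5, -20, -22.3, -24.7, -27, -29.3]' --grip '[1, 1, 1, 1, 1, 1, 1, 1, 1, 1, 1, 1]'

```text
time_s: 7.82
position: [0.4374, -0.0647, 0.0607]
tcp_rot: [[0.79, 0.613, -0.001], [0.613, -0.79, -0.0], [-0.001, -0.0, -1.0]]
force: [0.0, -2.4, -1.1]
opening: 0.003
grasp_force: 0.8
```

Request:
jog_arm --pt "-0.4 0.5 0" --pt "-0.8 1.0 0" --pt "-1.1 1.6 0" --pt "-1.5 2.2 0" --pt "-1.8 2.8 0" --pt "-2.1 3.4 0" --pt "-2.3 4.0 0" --pt "-2.6 4.6 0" --pt "-2.6 4.6 0" --turn '[-2.4, -4.7, -7, -9.4, -11.7, -14, -16.4, -18.7, -18.7]' --grip '[1, 1, 1, 1, 1, 1, 1, 1, 1]'

```text
time_s: 8.95
position: [0.411, -0.0182, 0.0606]
tcp_rot: [[0.944, 0.33, -0.002], [0.33, -0.944, 0.001], [-0.002, -0.001, -1.0]]
force: [-0.1, 0.1, -0.4]
opening: 0.006
grasp_force: 0.0
```

Run:
```python
from h import *
print(read_state()["position"],read_state()["force"])
a=capture("scene");cv2.imwrite("pics/d.png",cv2.resize(a["color"][150:300,245:435],None,fx=4,fy=4,interpolation=cv2.INTER_CUBIC))
```

```text
[ 0.41100547 -0.01821663  0.06064618] [-0.09799031  0.09676218 -0.35971065]
```

View pics/d.png

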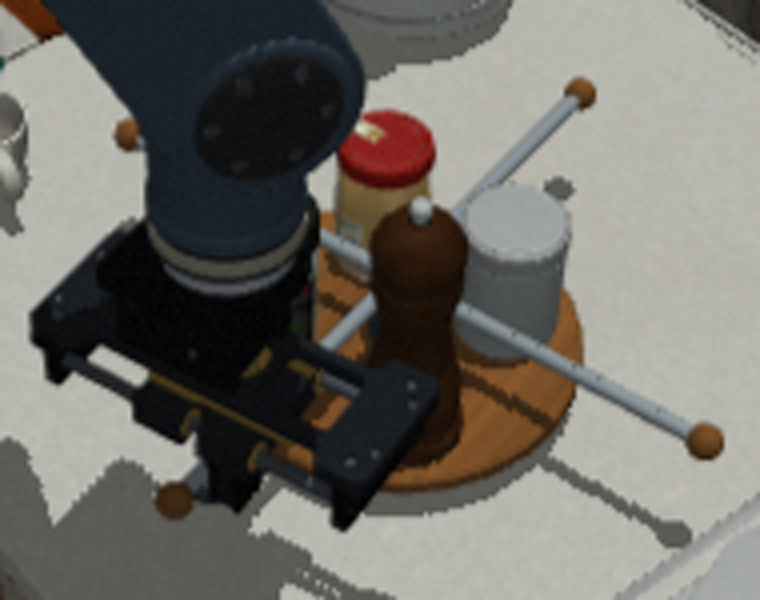

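The crop shows the carousel has turned: balls at crop (175,500), (705,440) and (580,93), and the mill's tip at (421,210) at the front right, upright and clear of the gripper.

Run:
```python
from h import *
a=capture("scene");c=np.array([.567,.037])
for n,u,v,z in[("b",175,500,.075),("b",705,440,.075),("b",580,93,.075),("mill",421,212,.197),("head",419,250,.175)]:
    p=unproj(a,u/4+245,v/4+150,z)[:2];d=p-c;print(n,p.round(3),np.hypot(*d).round(3),np.degrees(np.arctan2(d[1],d[0])).round(1))
```

```text
b [ 0.378 -0.013] 0.196 -165.1
b [ 0.618 -0.152] 0.195 -74.9
b [0.757 0.087] 0.196 14.9
mill [ 0.525 -0.023] 0.073 -124.9
head [ 0.523 -0.026] 0.077 -125.2
```

Run:
```python
from h import *
def tab(f0,f1,n):
    f=np.radians(np.linspace(f0,f1,n+1));p=16.5*np.c_[np.cos(f),np.sin(f)];d=(p-p[0])[1:].round(1)
    print([[float(x),float(y),0] for x,y in d],np.degrees(f-f[0])[1:].round(1).tolist())
tab(-160.5,-184.5,12);tab(-184.5,-205.5,12);print(read_state()["joint_positions"])
```

```text
[[-0.2, 0.5, 0], [-0.3, 1.1, 0], [-0.5, 1.7, 0], [-0.6, 2.2, 0], [-0.7, 2.8, 0], [-0.8, 3.4, 0], [-0.9, 3.9, 0], [-0.9, 4.5, 0], [-0.9, 5.1, 0], [-0.9, 5.7, 0], [-0.9, 6.2, 0], [-0.9, 6.8, 0]] [-2.0, -4.0, -6.0, -8.0, -10.0, -12.0, -14.0, -16.0, -18.0, -20.0, -22.0, -24.0]
[[0.0, 0.5, 0], [0.1, 1.0, 0], [0.2, 1.5, 0], [0.3, 2.0, 0], [0.4, 2.5, 0], [0.5, 3.0, 0], [0.6, 3.5, 0], [0.8, 3.9, 0], [1.0, 4.4, 0], [1.2, 4.9, 0], [1.3, 5.4, 0], [1.6, 5.8, 0]] [-1.7, -3.5, -5.3, -7.0, -8.8, -10.5, -12.3, -14.0, -15.8, -17.5, -19.2, -21.0]
[-1.82069259e+01  3.30834945e+01  1.19908232e+02 -4.71723262e-03
  2.70708752e+01  5.25064050e+01]
```

Request:
jog_arm --pt "-0.2 0.5 0" --pt "-0.3 1.1 0" --pt "-0.5 1.7 0" --pt "-0.6 2.2 0" --pt "-0.7 2.8 0" --pt "-0.8 3.4 0" --pt "-0.9 3.9 0" --pt "-0.9 4.5 0" --pt "-0.9 5.1 0" --pt "-0.9 5.7 0" --pt "-0.9 6.2 0" --pt "-0.9 6.8 0" --turn '[-2, -4, -6, -8, -10, -12, -14, -16, -18, -20, -22, -24]' --grip '[1, 1, 1, 1, 1, 1, 1, 1, 1, 1, 1, 1]'

```text
time_s: 10.55
position: [0.4025, 0.0492, 0.0605]
tcp_rot: [[0.997, -0.084, -0.002], [-0.084, -0.997, -0.0], [-0.002, 0.0, -1.0]]
force: [-0.1, -1.2, 0.5]
opening: 0.005
grasp_force: 0.7
```

Request:
jog_arm --pt "0.0 0.5 0" --pt "0.1 1.0 0" --pt "0.2 1.5 0" --pt "0.3 2.0 0" --pt "0.4 2.5 0" --pt "0.5 3.0 0" --pt "0.6 3.5 0" --pt "0.8 3.9 0" --pt "1.0 4.4 0" --pt "1.2 4.9 0" --pt "1.3 5.4 0" --pt "1.6 5.8 0" --turn '[-1.7, -3.5, -5.3, -7, -8.8, -10.5, -12.3, -14, -15.8, -17.5, -19.2, -21]' --grip '[1, 1, 1, 1, 1, 1, 1, 1, 1, 1, 1, 1]'

```text
time_s: 12.05
position: [0.4177, 0.1072, 0.0604]
tcp_rot: [[0.9, -0.435, -0.004], [-0.435, -0.9, -0.0], [-0.003, 0.002, -1.0]]
force: [-2.2, -0.2, 0.4]
opening: 0.004
grasp_force: 0.8
```

Run:
```python
from h import *
print(read_state()["position"],read_state()["force"])
a=capture("scene");cv2.imwrite("pics/e.png",cv2.resize(a["color"][150:300,245:435],None,fx=4,fy=4,interpolation=cv2.INTER_CUBIC))
```

```text
[0.41774511 0.10717088 0.06037599] [-2.23548267 -0.21130728  0.37207647]
```

View pics/e.png

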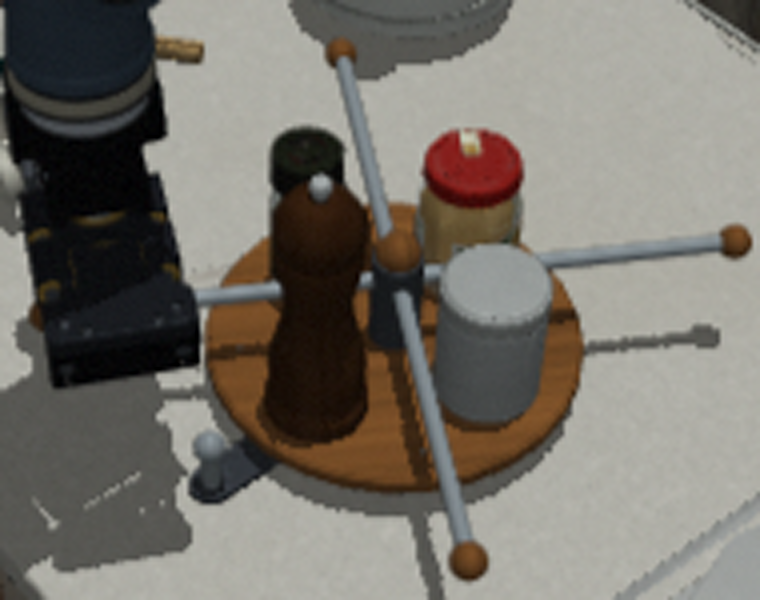

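The crop shows the mill's tip at (320,187), nearly over the line from hub (398,250) to pin ball (209,447). Other balls are at (468,560), (735,241) and (341,50).

Run:
```python
from h import *
a=capture("scene");c=np.array([.567,.037])
for n,u,v,z in[("b",468,560,.075),("b",735,241,.075),("b",341,50,.075),("mill",320,189,.197),("head",319,225,.175),("base",314,408,.03),("pin",209,446,.036)]:
    p=unproj(a,u/4+245,v/4+150,z)[:2];d=p-c;print(n,p.round(3),np.hypot(*d).round(3),np.degrees(np.arctan2(d[1],d[0])).round(1))
```

```text
b [ 0.47  -0.133] 0.195 -119.8
b [ 0.738 -0.06 ] 0.196 -29.7
b [0.666 0.21 ] 0.199 60.1
mill [0.496 0.02 ] 0.073 -166.7
head [0.494 0.018] 0.075 -165.4
base [0.494 0.02 ] 0.075 -166.7
pin [0.429 0.03 ] 0.138 -177.1
```

Request:
jog_arm --pt "0.2 0.4 0" --pt "0.4 0.8 0" --pt "0.6 1.2 0" --pt "0.8 1.6 0" --pt "1.1 1.9 0" --pt "1.3 2.2 0" --pt "1.3 2.2 0" --pt "1.3 2.2 0" --turn '[-1.5, -3, -4.5, -6, -7.5, -9, -9, -9]' --grip '[1, 1, 1, 1, 1, 1, 1, 1]'

```text
time_s: 13.15
position: [0.433, 0.1294, 0.0607]
tcp_rot: [[0.822, -0.57, 0.002], [-0.57, -0.822, 0.0], [0.001, -0.001, -1.0]]
force: [0.2, -0.2, -1.0]
opening: 0.006
grasp_force: 0.1
```

Request:
jog_arm --pt "-0.6 -1.0 0" --pt "-1 -1.7 0" --pt "-1.5 -2 1" --pt "-2 -2 4" --pt "-2 -2 8" --pt "-2 -2 12" --pt "-2 -2 17" --pt "-2 2 20" --pt "-2 6 20" --pt "-2 12 20" --pt "-2 16 20" --pt "-2 16 20" --turn '[0, 0, 0, 0, 0, 0, 0, 0, 0, 0, 0, 0]' --grip '[1, 1, 1, 1, 1, 1, 1, 1, 1, 1, 1, 1]'

```text
time_s: 14.65
position: [0.4117, 0.2912, 0.261]
tcp_rot: [[0.824, -0.566, 0.001], [-0.566, -0.824, 0.001], [0.0, -0.001, -1.0]]
force: [0.0, -0.4, -0.3]
opening: 0.005
grasp_force: 0.0
```

Run:
```python
from h import *
print(read_state()["position"],read_state()["force"])
a=capture("scene");cv2.imwrite("pics/f.png",cv2.resize(a["color"][150:300,195:395],None,fx=4,fy=4,interpolation=cv2.INTER_CUBIC))
```

```text
[0.411684   0.29119916 0.26101892] [ 0.01723821 -0.40875741 -0.32632711]
```

View pics/f.png

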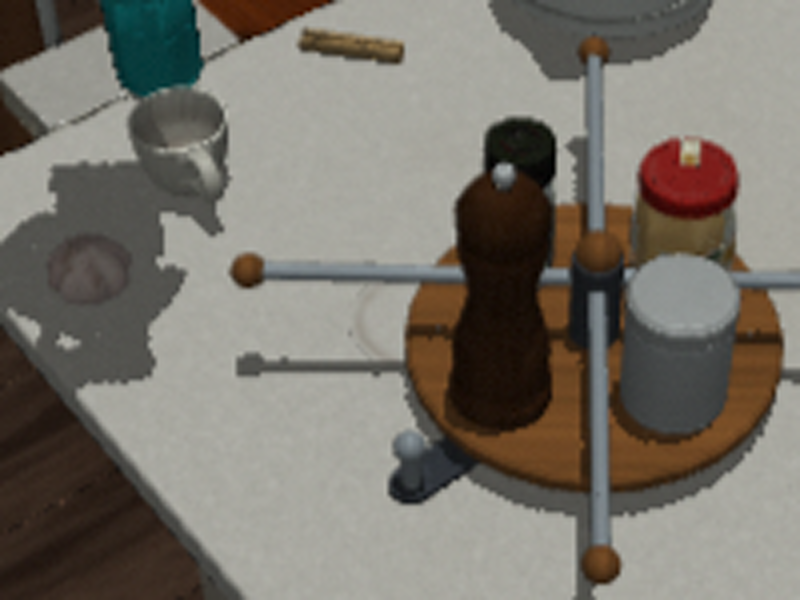

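The crop shows all four containers upright, mug and garlic in place, the arm clear, and the mill's tip at (503,175), behind the pin at (409,445). Balls are at (248,270), (600,564) and (594,50).

Run:
```python
from h import *
a=capture("scene");c=np.array([.567,.037])
for n,u,v,z in[("b",600,564,.075),("b",248,270,.075),("b",594,50,.075),("mill",503,175,.197),("head",503,213,.175),("base",500,392,.03),("pin",409,446,.036)]:
    p=unproj(a,u/4+195,v/4+150,z)[:2];d=p-c;print(n,p.round(3),np.hypot(*d).round(3),np.degrees(np.arctan2(d[1],d[0])).round(1))
```

```text
b [ 0.442 -0.114] 0.196 -129.7
b [0.416 0.162] 0.196 140.5
b [0.693 0.189] 0.197 50.5
mill [0.496 0.033] 0.071 -177.0
head [0.493 0.03 ] 0.074 -174.3
base [0.495 0.034] 0.072 -177.5
pin [0.429 0.03 ] 0.138 -177.1
```

The mill lies within about 1 degree (roughly 2 mm) of the pin line, so I hand in.

```bash
python3 -c "
from rig import *
print(hand_in())"
```

```text
the job is handed in; nothing more can be done
None
```

I turned the carousel about 135° clockwise, pushing one spoke with the closed fingertips, and handed the job in; the mill stands about 2 mm off the axis-to-pin line, the arm is clear, and no verdict came back.

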